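# Long mould half from the turntable to the press fence

## Robot

A 7-joint arm with a two-finger parallel gripper is mounted at the origin on the work surface. World frame = base frame: x ahead of the robot, y to its left, z up, the work surface at z = 0. Lengths are in m, angles in rad, forces in N, time in s.
With the tool pointing down it reaches from about 0.425 to 0.875 m from the base axis. Payload 4.7 kg.
Tool frame: the origin (TCP) lies between the finger pads; the fingertips stand 11 mm ahead of it and the grasp point (between the pads) lies 8 mm behind it; z points along the fingers, y is the line along which they close (so a half turn about z gives the same grasp; the last joint's range is limited). The gripper opens to 87 mm and grips with 3 to 60 N. Pads are 19 mm wide; open, the fingers measure 117 mm over their backs; the gripper's body (75 mm by 190 mm) begins 51 mm behind the grasp point.
Start: joints at [1.329, 0.321, -0.07, 1.45, 0.023, 1.371, -0.057], TCP at [0.164, -0.629, 0.234] pointing down, gripper open.
Joint ranges: [-2.86, 2.86], [-0.3, 2.09], [-1.38, 1.24], [0.06, 2.45], [-1.56, 4.7], [0.09, 2.05], [-2.69, 2.69]. Speed limits (rad/s): [2.57, 2.57, 3.14, 3.14, 3.14, 3.14, 3.14].

## Interface

Orientations are given as a rotation vector (axis times angle).
In Python, from bench import ctrl gives the robot as it stands. The module is installed in compiled form; this text tells all that it offers.
- The arm moves only by the shell command python3 -m inch 'ROWS' [FORCE]. ROWS is JSON, a list of rows, each an object with "slide": the shift along the tool's x, y, z scaled (see below), a list of three; "angular": the turn, a rotation vector about the tool's x, y, z scaled (see below), a list of three; "claw": the opening, from -1 (shut) to 1 (fully open). In form: [{"slide": [tx, ty, tz], "angular": [rx, ry, rz], "claw": claw}, ...]. A call has 1 to 10 rows; each row is the pose to reach, as a shift and turn from the pose commanded when the call began, along the tool's axes at that moment; what a row does not reach only later rows make up. The controller multiplies each number of a shift by 0.25 m and each number of a turn by 30 degrees. A row lasts 1/10 s, in which the tool goes at most 50 mm and 8.59 degrees, less where a joint would pass 70% of its speed; a pose out of reach is approached as far as the arm can. A call with a number of a shift or a turn outside -1 to 1 is refused whole. A call with a gripper value outside its range is refused whole. The fingers move at their own pace and stop on an object; FORCE is the grip in N (left out, the last holds). Time passes only in rows, so rows that repeat a pose let the fingers close. It gives the time, the measured TCP pose, the force, the opening and the grip force at its end, in the units of the state.
- ctrl.get_state(): the state, without advancing time (a new reading comes with each control period).
- ctrl.get_image(name): name is "side" or "top" or "wrist"; returns a dict with "color" (400x640x3 uint8, red, green, blue), "depth" (400x640 float32, m along the optical axis (not along the pixel's ray), 0 where there is no reading), "camera_matrix" (3x3 intrinsics, pixels), "dist_coeffs" ([k1, k2, p1, p2, k3] as OpenCV has them; the pictures are not rectified), "extrinsics" (4x4, takes a point from camera to world coordinates); the wrist camera has in their place "tool_from_camera" (4x4, takes a point from camera to tool coordinates, whose origin is the TCP and whose axes are the flange's). Camera axes: x right, y up, looking along -z (the intrinsics and any distortion apply to the point x, -y, -z); pixel columns grow to the right and rows downward; lengths in m; the calibration is good to about 2 mm. A picture is of the moment at which its call begins: read the wrist's pose just before it.
- ctrl.close_job(): hands the job in; it is judged then, once.
Trained networks look in the newest picture that a camera, given by its name, has taken for a name from the list of things; names that differ only in an ending like _2 or _b are one class to them, and where a whole thing is asked for, a point or a joint stands for the part that bears it (a point fixed in the world has none). Each returns a list of dicts, best first, with "confidence" (0 to 1); they miss things now and then, are a little off and sometimes report something else, mostly with a low value. They report only what shows in the picture. A call takes as long as a camera call. They do not tell look-alikes from the thing itself.
- ctrl.find_in(query, camera): "bbox" ([centre column, centre row, width, height] in pixels, round what is visible of it).
- ctrl.outline_of(query, camera): "mask" (400x640 bool, what is visible of it) and "bbox" ([centre column, centre row, width, height] in pixels, round what is visible of it).
The state is a dict: "time": time; "joint_positions": joint angles; "qd": joint speeds; "joint_torque": joint torques, N m; "position": TCP position; "tool_rot": TCP orientation; "ft_force": force on the tool from outside, world axes, zero at the start; "torque": the same for the moment, N m; "grip_width": opening from 0.0 (shut) to 1.0 (fully open); "grip_force": force on a finger pad.
Only numpy, scipy, OpenCV 4.12 (cv2) and the standard library are available. Lean on these libraries where they do the work, as an engineer would, in place of code of your own. Each camera call takes 0.05 s, during which the arm holds its last target. There are 200 camera calls.

## Task

The long mould half sits under the clear guard of the free-spinning turntable: turn the table until the mould has come out from under the guard, then lift it straight off. Lay it, recessed face still up, on the press plate and ease it gently, never hard, into the fence corner: one long side flush along the long fence, one end flush against the short fence. The square and round mould halves stay standing on the turntable, and the jar stays where it is.

Things in the scene. Friction and masses are not known exactly. Their poses are not given: they have to be found in the camera images.
- stand: fixed stand of the turntable. Origin on the bench (z=0) on the turntable's vertical axis; z up. Its x axis points to the guarded side: a clear plastic sheet, 6 mm thick, underside 138 mm above the bench, covers x = 25 to 200, y = -190 to 190 mm of this frame, on two 14 mm posts at x = 195, y = +-180 mm. Over x below 25 mm it is open
- turntable (a joint): angle of the turntable about the stand's vertical axis, rad, counter-clockwise from above positive; it turns freely without limit and coasts on after a push. Black disc 290 mm in diameter, 15 mm thick, its top 60 mm above the bench; free space below it, but for a 56 mm column and a foot 170 mm in diameter, 16 mm high
- spoke (a point): outer end of one of six equal level steel spokes, 60 degrees apart, that stick out of the turntable's rim: 12 mm thick, from 145 to 180 mm from the axis, centre line 52.5 mm above the bench. At turntable value 0 this one lies along the stand's x axis
- long_mould: the long mould half: aluminium block 56 mm (its x) by 110 mm (its y) by 26 mm high, dark shallow recess marked on its top face, about 0.4 kg, loose on the turntable. Origin: centre of its underside
- square_mould: square aluminium mould half 50 x 50 mm, 30 mm high, loose on the turntable. Origin: centre of its underside
- round_mould: round aluminium mould half 54 mm in diameter, 30 mm high, loose on the turntable. Origin: centre of its underside
- plate: fixed grey press plate, 15 mm thick, lying on the bench. Origin on the bench (z=0), straight below the inner corner of the fence; z up. Plate covers x = -200 to 30 mm, y = -30 to 200 mm of this frame; the free quarter in front of the fence is x below 0, y above 0
- fence: steel L-shaped fence fixed on the press plate, same origin and axes as the plate. Its top is 33 mm above the bench (18 mm above the plate). Long fence: face at x = 0 along y = -28 to 198 mm; short fence: face at y = 0 along x = -150 to 0 mm; both 20 mm thick
- jar: closed jar 60 mm in diameter, 60 mm high, standing on the bench. Origin: centre of its underside
There are look-alikes about, which are no part of the job. Leave any orange look-alike of the long_mould alone. What is shaped like the square_mould but yellow is not meant.

How it is judged:
On the way, in this order (a step that is already met when the one before it is completed fails the run):
1. the long mould, lying on the turntable, has come out from under the guard (its centre 20 mm or more past the axis on the open side) (x of long_mould in the frame of stand below -0.02 m and horizontal distance between long_mould and stand below 0.13 m and height (world z) of long_mould between 0.054 and 0.066 m and angle between long_mould's own z axis and vertical below 0.1 rad), for 0.2 s.
2. the long mould is lifted 20 mm or more off the turntable, over it (height (world z) of long_mould above 0.08 m and horizontal distance between long_mould and stand below 0.15 m), for 0.1 s.
At the end, for the whole second after the job is handed in: the long mould lies flat and at rest on the press plate, recess up, within 2 mm of touching both fences, its long sides parallel to the long fence within 0.025 rad; square and round moulds stand on the turntable; jar within 20 mm of where it was (x of long_mould in the frame of plate between -0.03 and -0.026 m and y of long_mould in the frame of plate between 0.053 and 0.057 m and z of long_mould in the frame of plate between 0.012 and 0.018 m and angle between the y axis of long_mould and the y axis of plate, either way round below 0.025 rad and angle between long_mould's own z axis and vertical below 0.05 rad and linear speed of long_mould below 0.01 m/s and horizontal distance between each of square_mould, round_mould and stand below 0.13 m and height (world z) of square_mould between 0.054 and 0.066 m and angle between each of square_mould, round_mould's own z axis and vertical below 0.1 rad and height (world z) of round_mould between 0.054 and 0.066 m and distance of jar from where it was at the start of the episode below 0.02 m).
It fails at once if the long mould presses on the fence with more than 60 N (contact force between long_mould and fence above 60 N).
It fails at once if the square or round mould leaves the turntable or tips (horizontal distance between any of square_mould, round_mould and stand above 0.15 m or angle between any of square_mould, round_mould's own z axis and vertical above 0.5 rad).
It fails at once if the jar is tipped over (angle between jar's own z axis and vertical above 0.5 rad).
It also fails if it takes over 72 s, if anything falls off the work surface, if the arm or the gripper's body presses on something with over 40 N, if the wrist force passes 120 N, or if a joint passes its speed limit or range.

## Working session

There is one attempt and no reset: what is moved stays moved. The work goes in short steps, Python scripts to look and compute and a shell command to move; the robot and the scene stay as the last step left them, time stands still between calls to the robot, and variables do not carry over. Pictures are saved under pics/ and viewed, at most 11 in all, crops included, and the job is handed in when it is done.

```bash
mkdir -p pics; cat > h.py <<'E'
import numpy as np, cv2
from scipy.spatial.transform import Rotation as R
from bench import ctrl
np.set_printoptions(precision=4,suppress=True)
def cam(name):
    s=ctrl.get_state(); im=ctrl.get_image(name)
    if 'extrinsics' in im: T=np.array(im['extrinsics'])
    else:
        W=np.eye(4);W[:3,:3]=R.from_rotvec(s['tool_rot']).as_matrix();W[:3,3]=s['position'];T=W@np.array(im['tool_from_camera'])
    im['T']=T; return im
def rays(im,px):
    px=np.array(px,float).reshape(-1,1,2)
    u=cv2.undistortPoints(px,np.array(im['camera_matrix'],float),np.array(im['dist_coeffs'],float)).reshape(-1,2)
    d=np.c_[u[:,0],-u[:,1],-np.ones(len(u))]
    return im['T'][:3,3], d@im['T'][:3,:3].T
def atz(im,px,z):
    o,d=rays(im,px); return o+d*((z-o[2])/d[:,2])[:,None]
def proj(im,P):
    p=(np.atleast_2d(P)-im['T'][:3,3])@im['T'][:3,:3]; p=p*[1,-1,-1]
    return cv2.projectPoints(p,np.zeros(3),np.zeros(3),np.array(im['camera_matrix'],float),np.array(im['dist_coeffs'],float))[0].reshape(-1,2)
def cloud(im,mask=None):
    d=im['depth']; m=d>0
    if mask is not None: m&=mask
    r,c=np.nonzero(m); o,v=rays(im,np.c_[c,r]); return o+v*d[r,c][:,None]
def save(im,n): cv2.imwrite('pics/'+n,im['color'][:,:,::-1])
E
python3 - <<'E'
from h import *
for c in ['top','side']:
    im=cam(c); save(im,c+'0.png'); print(c,im['T'])
    for q in ['stand','turntable','spoke','long_mould','square_mould','round_mould','plate','fence','jar']:
        for r in ctrl.find_in(q,c): print(q,np.round(r['bbox']),round(r['confidence'],2))
s=ctrl.get_state();print(s['time'],s['position'],s['tool_rot'],s['ft_force'])
E
```

```text
top [[-0.0931  0.9674 -0.2353  0.2363]
 [-0.9957 -0.0907  0.0211  0.0953]
 [-0.0009  0.2363  0.9717  1.1318]
 [ 0.      0.      0.      1.    ]]
stand [225. 141. 195. 178.] 0.58
turntable [261. 172. 118. 118.] 0.79
spoke [262. 171. 123. 124.] 0.61
spoke [226. 141. 195. 180.] 0.25
long_mould [232. 300.  52.  36.] 0.97
long_mould [235. 157.  27.  39.] 0.53
square_mould [256. 200.  27.  24.] 0.97
square_mould [166. 322.  30.  32.] 0.69
round_mould [285. 149.  18.  20.] 0.6
plate [406. 167.  84.  88.] 0.76
fence [408. 159.  88.  66.] 0.81
jar [354. 227.  24.  28.] 0.69
side [[-0.9427  0.1991 -0.2678  0.144 ]
 [-0.3337 -0.5756  0.7466  1.0485]
 [-0.0055  0.7931  0.609   0.8558]
 [ 0.      0.      0.      1.    ]]
stand [260. 248. 145. 135.] 0.77
stand [353. 203.  24.  26.] 0.32
turntable [299. 234.  71.  73.] 0.65
spoke [297. 234.  75.  74.] 0.62
long_mould [371. 286.  40.  35.] 0.84
square_mould [372. 328.  24.  32.] 0.86
square_mould [307. 229.  17.  20.] 0.69
square_mould [300. 235.  70.  69.] 0.31
round_mould [280. 206.  15.  18.] 0.72
plate [329. 177.  75.  51.] 0.84
plate [262. 249. 149. 138.] 0.32
fence [324. 168.  64.  30.] 0.86
jar [352. 204.  20.  25.] 0.77
1.0 [ 0.1644 -0.6289  0.2336] [ 3.1158  0.4007 -0.0001] [-0.2153 -1.2478  0.2546]
```

View pics/top0.png

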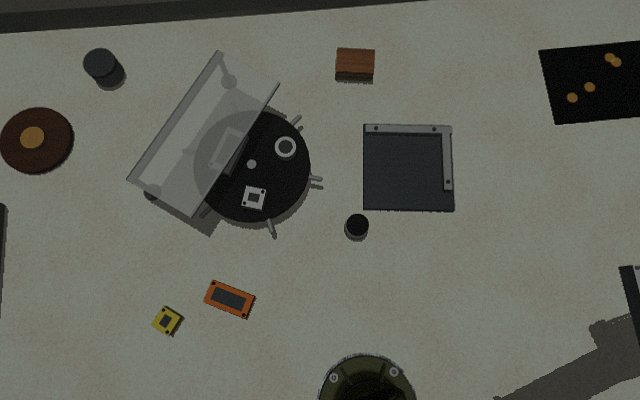

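View pics/side0.png

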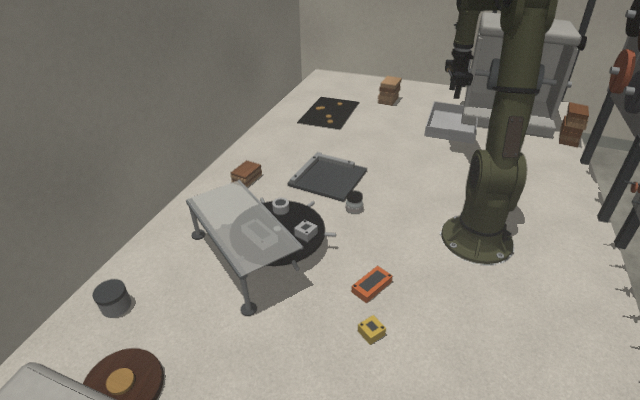

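The long mould could be confused with the orange block at top (230,299). The silver one under the guard is at top (232,152) and side (260,233), and by the description that is the one I want. The fence corner is at top (443,133). The square is at (254,198), the round at (285,147) and the jar at (356,226); the yellow square at (167,321) is a look-alike.

```bash
python3 - <<'E'
from h import *
im=cam('top')
def P(px,z): return atz(im,px,z)
g=P([(218,51),(280,83),(195,218),(127,180)],.144)
print('guard',g, np.linalg.norm(np.diff(g,axis=0),axis=1))
r=ctrl.outline_of('turntable','top')[0]
e=P([(311,168),(305,145),(293,203),(275,217),(252,222),(300,193)],.06)
from scipy.optimize import least_squares
f=least_squares(lambda p:np.hypot(e[:,0]-p[0],e[:,1]-p[1])-.145,[.6,.1]);print('axis',f.x,f.fun)
print('hub px',P([(252,164)],.06))
a=g[0]-g[3]; y=a[:2]/np.linalg.norm(a[:2]);  b=(g[0]-g[1]+g[3]-g[2])[:2]; b/=np.linalg.norm(b)
print('xdir',b,np.degrees(np.arctan2(b[1],b[0])),'ydir from long edge',np.degrees(np.arctan2(-y[1],-y[0])))
c=f.x
for n,px in dict(s1=(301,119),s2=(322,180),s3=(273,234)).items():
    p=P([px],.0525)[0];v=p[:2]-c;print(n,p,np.hypot(*v),np.degrees(np.arctan2(v[1],v[0])))
for n,px,z in [('sq',(254,197),.09),('rd',(285,147),.09),('long',(230,149),.086),('jar',(356,220),.06),('fencecorner outer',(452,124),.033),('fence L end',(363,124),.033),('short end outer',(453,190),.033),('orange',(230,299),.026)]:
    print(n,P([px],z)[0])
# depth check
d=im['depth']
for px in [(254,207),(285,138),(230,149),(356,222),(400,170),(400,129),(240,215),(300,170)]:
    o,v=rays(im,[px]);print(px,(o+v*d[px[1],px[0]])[0])
big=cv2.resize(im['color'][40:245,115:320],None,fx=2.9,fy=2.9,interpolation=cv2.INTER_CUBIC)
big=np.clip(big.astype(float)*1.8,0,255).astype(np.uint8)
cv2.imwrite('pics/crop.png',big[:,:,::-1])
E
```

```text
guard [[0.8512 0.2764 0.144 ]
 [0.7531 0.1331 0.144 ]
 [0.4441 0.3451 0.144 ]
 [0.5457 0.4944 0.144 ]] [0.1737 0.3748 0.1806]
axis [0.5839 0.2246] [ 0.0042 -0.0019 -0.0011  0.0015 -0.0001 -0.0027]
hub px [[0.5847 0.2219 0.06  ]]
xdir [0.5637 0.826 ] 55.6899383623115 ydir from long edge 144.4800184685046
s1 [0.6957 0.0906 0.0525] 0.1745326612453158 -50.13413804414642
s2 [0.5296 0.0527 0.0525] 0.18023421259728464 -107.50636853579326
s3 [0.4066 0.1831 0.0525] 0.18205657502866113 -166.81932128902713
sq [0.4929 0.2186 0.09  ]
rd [0.6107 0.1358 0.09  ]
long [0.6194 0.2699 0.086 ]
jar [ 0.4206 -0.0188  0.06  ]
fencecorner outer [ 0.6531 -0.2978  0.033 ]
fence L end [ 0.6751 -0.0687  0.033 ]
short end outer [ 0.4785 -0.2717  0.033 ]
orange [0.2652 0.2979 0.026 ]
(254, 207) [0.4692 0.2203 0.088 ]
(285, 138) [0.6341 0.134  0.0894]
(230, 149) [0.5986 0.2603 0.143 ]
(356, 222) [ 0.4158 -0.0183  0.0598]
(400, 170) [ 0.5479 -0.1514  0.0141]
(400, 129) [ 0.6517 -0.1619  0.0345]
(240, 215) [0.459  0.2584 0.0599]
(300, 170) [0.558  0.1047 0.0606]
```

View pics/crop.png

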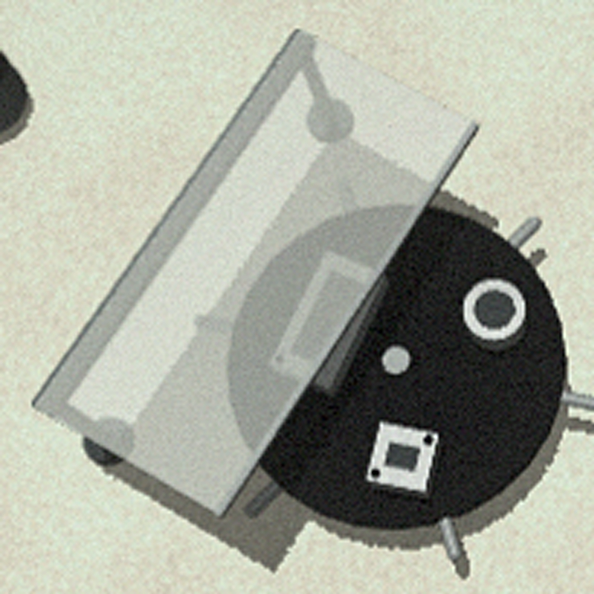

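The crop shows the silver long mould with its recess up, under the guard at crop (330,315), which is top (229,149). That is my choice. The square (crop 403,458) and round (495,310) are on the open side, with spokes at (527,233), (580,402), (455,550) and (265,497).

```bash
cat >> h.py <<'E'
def rows(tgts,start=None):
    """tgts: (x,y,z,psi_deg) tool-down; prints scaled slide/angular per target"""
    s=ctrl.get_state() if start is None else start
    p=np.array(s['position']);M=R.from_rotvec(s['tool_rot'])
    for x,y,z,ps in tgts:
        G=R.from_euler('z',ps,degrees=True)*R.from_euler('x',180,degrees=True)
        sl=M.inv().apply(np.array([x,y,z])-p)/.25
        an=np.degrees((M.inv()*G).as_rotvec())/30
        print(np.round(sl,3).tolist(),np.round(an,3).tolist())
def psi(s):
    v=R.from_rotvec(s['tool_rot']).as_matrix()[:,0];return np.degrees(np.arctan2(v[1],v[0]))
E
python3 - <<'E'
from h import *
rows([(.39,-.42,.30,14.65)])
rows([(.49,-.22,.32,14.65)])
E
```

```text
[1.084, -0.58, -0.266] [0.0, 0.0, 0.0]
[1.674, -1.253, -0.346] [0.0, 0.0, 0.0]
```

```bash
python3 -m inch '[{"slide":[0.2,-0.15,-0.1],"angular":[0,0,0],"claw":-0.3},{"slide":[0.4,-0.3,-0.2],"angular":[0,0,0],"claw":-0.3},{"slide":[0.55,-0.45,-0.27],"angular":[0,0,0],"claw":-0.3},{"slide":[0.7,-0.6,-0.3],"angular":[0,0,0],"claw":-0.3},{"slide":[0.85,-0.7,-0.3],"angular":[0,0,0],"claw":-0.3},{"slide":[0.95,-0.8,-0.3],"angular":[0,0,0],"claw":-0.3},{"slide":[0.95,-0.8,-0.3],"angular":[0,0,0],"claw":-0.3}]'
python3 -c "
from h import *
rows([(.48,-.20,.32,14.65)])"
```

```text
time: 1.8
position: [0.3472, -0.3706, 0.3097]
tool_rot: [3.114, 0.411, 0.003]
ft_force: [-0.0, -0.4, 0.6]
grip_width: 0.448
grip_force: 0.0
[0.69, -0.521, -0.04] [0.002, -0.004, 0.013]
```

```bash
python3 -m inch '[{"slide":[0.15,-0.12,0],"angular":[0,0,0],"claw":-0.3},{"slide":[0.3,-0.24,0],"angular":[0,0,0],"claw":-0.3},{"slide":[0.45,-0.36,0],"angular":[0,0,0],"claw":-0.3},{"slide":[0.6,-0.45,0],"angular":[0,0,0],"claw":-0.3},{"slide":[0.69,-0.52,0],"angular":[0,0,0],"claw":-0.3},{"slide":[0.69,-0.52,0],"angular":[0,0,0],"claw":-0.3},{"slide":[0.69,-0.52,0],"angular":[0,0,0],"claw":-0.3}]'
python3 - <<'E'
from h import *
im=cam('wrist'); save(im,'w_plate.png'); print(im['T'])
for q in ['plate','fence','jar']:
    for r in ctrl.find_in(q,'wrist'): print(q,np.round(r['bbox']),round(r['confidence'],2))
import pickle;pickle.dump({k:im[k] for k in im},open('wp.pkl','wb'))
E
```

```text
time: 2.5
position: [0.4776, -0.2057, 0.3086]
tool_rot: [3.115, 0.403, -0.001]
ft_force: [-0.4, -0.2, 1.1]
grip_width: 0.347
grip_force: 0.0
[[ 0.254   0.9309  0.2624  0.5488]
 [-0.9672  0.2443  0.0695 -0.187 ]
 [ 0.0006 -0.2715  0.9624  0.4603]
 [ 0.      0.      0.      1.    ]]
plate [320. 106. 246. 210.] 0.74
fence [363.  90. 150. 172.] 0.6
jar [168. 179.  62.  58.] 0.68
```

View pics/w_plate.png

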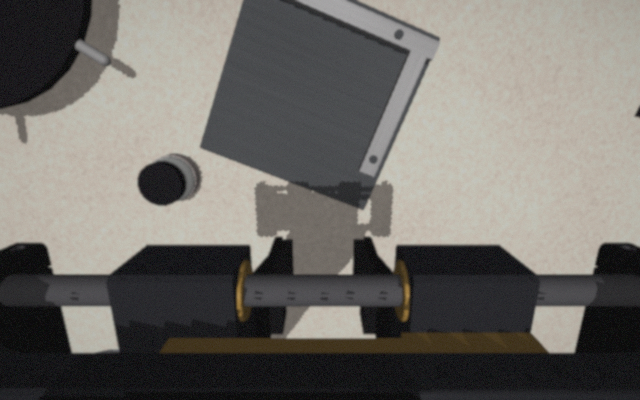

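The wrist view shows the plate, with the inner fence corner at about (406,53), the short fence running to (362,170) and the long fence running up-left. The jar is at (165,180).

```bash
cat > fl.py <<'E'
from h import *
def edge(im,z,a,b,n,w=.012,m=40,sgn=1):
    """line from a to b (world xy), profile along n; returns edge offsets where brightness rises most along n"""
    g=cv2.GaussianBlur(cv2.cvtColor(im['color'],cv2.COLOR_RGB2GRAY).astype(np.float32),(0,0),1)
    t=np.arange(-w,w,.0005);out=[]
    for f in np.linspace(0,1,m):
        q=np.array(a)*(1-f)+np.array(b)*f; P=np.c_[q[None]+t[:,None]*np.array(n),np.full(len(t),z)]
        px=proj(im,P).astype(np.float32)
        v=cv2.remap(g,px[:,0].copy(),px[:,1].copy(),cv2.INTER_LINEAR).ravel()
        d=np.gradient(v)*sgn;k=d.argmax();out.append(np.r_[q+t[k]*np.array(n),d[k]])
    o=np.array(out);u=np.array(b)-a;u=u/np.hypot(*u)
    s=(o[:,:2]-a)@u;h=(o[:,:2]-a)@np.array(n)
    k=np.ones(len(s),bool)
    for _ in range(4):
        c=np.polyfit(s[k],h[k],1);r=h-np.polyval(c,s);k=abs(r)<max(.001,2*np.std(r[k]))
    L=lambda s_:np.array(a)+s_*u+np.polyval(c,s_)*np.array(n)
    p,q=L(0),L(np.hypot(*(np.array(b)-a)))
    print('edge',p,q,'ang',np.degrees(np.arctan2(*(q-p)[::-1])),'inl',k.sum(),'rms',np.std(r[k]))
    return p,q
E
python3 - <<'E'
from fl import *
import pickle
im=pickle.load(open('wp.pkl','rb'))
print('corner in',atz(im,[(406,53)],.033),'jar',atz(im,[(161,183)],.06))
for im in [im,cam('top')]:
  yaw=np.radians(-5.5);X=np.array([np.cos(yaw),np.sin(yaw)]);Y=np.array([-X[1],X[0]])
  c=atz(im,[(406,53)],.033)[0,:2] if im['T'][2,3]<1 else c
  cc=c
  a=edge(im,.033,cc+.02*Y,cc+.10*Y,X,sgn=1)
  b=edge(im,.033,cc-.03*X,cc-.12*X,-Y,sgn=1)
  A=np.c_[a[1]-a[0],-(b[1]-b[0])];k=np.linalg.solve(A,b[0]-a[0]);print('corner',a[0]+k[0]*(a[1]-a[0]))
P=cloud(pickle.load(open('wp.pkl','rb')))
m=(abs(P[:,0]-.55)<.03)&(abs(P[:,1]+.17)<.03);print('plate z',np.median(P[m,2]))
E
```

```text
corner in [[ 0.6289 -0.2649  0.033 ]] jar [[ 0.4145 -0.0244  0.06  ]]
edge [ 0.6356 -0.2454] [ 0.645 -0.166] ang 83.31189428604989 inl 40 rms 0.00026680062789826727
edge [ 0.5988 -0.2645] [ 0.5094 -0.254 ] ang 173.28206588889807 inl 40 rms 0.0002534911028261362
corner [ 0.6329 -0.2685]
edge [ 0.6346 -0.2453] [ 0.6419 -0.1657] ang 84.77381234963165 inl 40 rms 0.0005057554535536381
edge [ 0.6002 -0.2507] [ 0.5085 -0.2638] ang -171.83831952691196 inl 31 rms 0.0018955956675851756
corner [ 0.6346 -0.2457]
plate z 0.0155784654831852
```

```bash
python3 -c "
from h import *
rows([(.45,.03,.32,14.65),(.46,.14,.32,14.65)])"
```

```text
[0.134, -0.946, -0.046] [0.001, 0.001, -0.005]
[0.283, -1.362, -0.046] [0.001, 0.001, -0.005]
```

```bash
python3 -m inch '[{"slide":[0.03,-0.15,0],"angular":[0,0,0],"claw":-0.3},{"slide":[0.05,-0.32,0],"angular":[0,0,0],"claw":-0.3},{"slide":[0.08,-0.5,0],"angular":[0,0,0],"claw":-0.3},{"slide":[0.1,-0.68,0],"angular":[0,0,0],"claw":-0.3},{"slide":[0.13,-0.85,0],"angular":[0,0,0],"claw":-0.3},{"slide":[0.13,-0.95,0],"angular":[0,0,0],"claw":-0.3}]'
python3 -m inch '[{"slide":[0.05,-0.15,0],"angular":[0,0,0],"claw":-0.3},{"slide":[0.1,-0.3,0],"angular":[0,0,0],"claw":-0.3},{"slide":[0.15,-0.42,0],"angular":[0,0,0],"claw":-0.3},{"slide":[0.15,-0.42,0],"angular":[0,0,0],"claw":-0.3},{"slide":[0.15,-0.42,0],"angular":[0,0,0],"claw":-0.3}]'
python3 - <<'E'
from h import *
im=cam('wrist'); save(im,'w_tab.png')
import pickle;pickle.dump(im,open('wt.pkl','wb'))
for q in ['turntable','spoke','long_mould','square_mould','round_mould']:
    for r in ctrl.find_in(q,'wrist'): print(q,np.round(r['bbox']),round(r['confidence'],2))
E
```

```text
time: 3.35
position: [0.4485, 0.0354, 0.3089]
tool_rot: [3.115, 0.405, 0.002]
ft_force: [-0.1, 0.2, -0.2]
grip_width: 0.352
grip_force: 0.0
time: 3.85
position: [0.4587, 0.1429, 0.3085]
tool_rot: [3.115, 0.401, -0.0]
ft_force: [0.7, -0.7, 0.0]
grip_width: 0.352
grip_force: 0.0
turntable [279.  99. 275. 198.] 0.84
spoke [281. 100. 272. 199.] 0.95
long_mould [162. 234.  42.  20.] 0.62
square_mould [ 76. 257.  52.  38.] 0.61
round_mould [371.  29.  58.  58.] 0.71
```

View pics/w_tab.png

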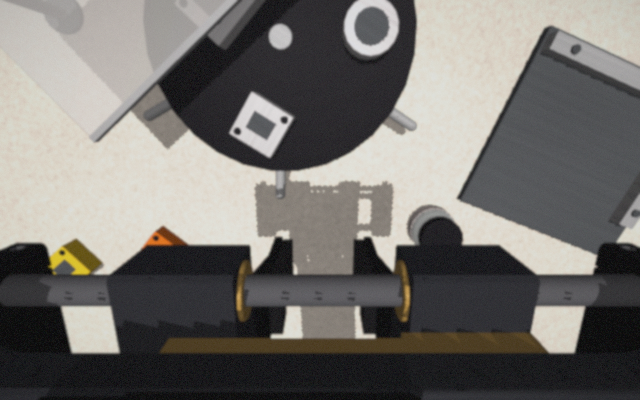

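The wrist view shows the disc rim from (170,100) round to (412,68). One spoke end is at (280,197), another at (413,127) and a third at (150,118). The square mould is at (262,124), the round at (371,27), the long mould's edge at (240,15), and the guard edge runs from (97,140) up to (260,0).

```bash
python3 - <<'E'
from fl import *
import pickle
from scipy.optimize import least_squares
im=pickle.load(open('wt.pkl','rb'))
g=cv2.GaussianBlur(cv2.cvtColor(im['color'],cv2.COLOR_RGB2GRAY).astype(np.float32),(0,0),1)
c=np.array([.584,.224])
for it in range(3):
    pts=[]
    for th in np.radians(np.arange(185,310,3)):
        r=np.arange(.125,.165,.0005);P=np.c_[c[0]+r*np.cos(th),c[1]+r*np.sin(th),np.full(len(r),.06)]
        px=proj(im,P).astype(np.float32)
        if px.min()<2: continue
        v=cv2.remap(g,px[:,0].copy(),px[:,1].copy(),cv2.INTER_LINEAR).ravel();pts.append(P[np.gradient(v).argmax(),:2])
    e=np.array(pts);f=least_squares(lambda p:np.hypot(*(e-p[:2]).T)-.145,c,loss='soft_l1',f_scale=.001);c=f.x
f2=least_squares(lambda p:np.hypot(*(e-p[:2]).T)-p[2],[*c,.145],loss='soft_l1',f_scale=.001)
print('axis',c,'free r',f2.x,len(e))
# spokes: sample ring at r=.165
th=np.radians(np.arange(180,360,.25));P=np.c_[c[0]+.165*np.cos(th),c[1]+.165*np.sin(th),np.full(len(th),.056)]
for n,px in dict(a=(280,190),b=(408,124)).items():
    p=atz(im,[px],.056)[0];v=p[:2]-c;print(n,p,np.hypot(*v),np.degrees(np.arctan2(v[1],v[0])))
print('hub',atz(im,[(280,37)],.06),atz(im,[(280,37)],.066))
print('sq',atz(im,[(262,124)],.09),'rd',atz(im,[(371,27)],.09))
q=atz(im,[(97,140),(222,33)],.144);print('guard edge',q,np.degrees(np.arctan2(*(q[0]-q[1])[:2][::-1])))
n=np.array([np.cos(np.radians(55)),np.sin(np.radians(55))]);print('edge dist along 55deg',(q[:,:2]-c)@n)
P=cloud(im);k=(abs(np.hypot(*(P[:,:2]-c).T)-.12)<.02)&(P[:,2]<.075)&(P[:,2]>.045);print('disc z',np.median(P[k,2]))
k=(np.hypot(*(P[:,:2]-np.array([.493,.2186])).T)<.012)&(P[:,2]>.07);print('sq z',np.median(P[k,2]))
E
```

```text
axis [0.5872 0.2242] free r [0.5866 0.2232 0.144 ] 37
a [0.4221 0.1862 0.056 ] 0.16945877253668956 -167.0278899719816
b [0.5348 0.0618 0.056 ] 0.17069726047277575 -107.88418114961189
hub [[0.586  0.2228 0.06  ]] [[0.5852 0.2219 0.066 ]]
sq [[0.4957 0.218  0.09  ]] rd [[0.613  0.1344 0.09  ]]
guard edge [[0.449  0.3514 0.144 ]
 [0.565  0.2575 0.144 ]] 140.99984308309317
edge dist along 55deg [0.0249 0.0145]
disc z 0.06059095563255329
sq z 0.09087516331078266
```

```bash
python3 -c "
from h import *
rows([(.424,.188,.15,12.5),(.424,.188,.049,12.5)])"
```

```text
[-0.089, -0.213, 0.634] [0.001, 0.0, 0.068]
[-0.089, -0.214, 1.038] [0.001, 0.0, 0.068]
```

```bash
python3 -m inch '[{"slide":[-0.045,-0.1,0.1],"angular":[0,0,0.03],"claw":-0.3},{"slide":[-0.09,-0.215,0.25],"angular":[0,0,0.07],"claw":-0.3},{"slide":[-0.09,-0.215,0.42],"angular":[0,0,0.07],"claw":-0.3},{"slide":[-0.09,-0.215,0.58],"angular":[0,0,0.07],"claw":-0.3},{"slide":[-0.09,-0.215,0.72],"angular":[0,0,0.07],"claw":-0.3},{"slide":[-0.09,-0.215,0.84],"angular":[0,0,0.07],"claw":-0.3},{"slide":[-0.09,-0.215,0.93],"angular":[0,0,0.07],"claw":-0.3},{"slide":[-0.09,-0.215,1.0],"angular":[0,0,0.07],"claw":-0.3},{"slide":[-0.09,-0.215,1.0],"angular":[0,0,0.07],"claw":-0.3}]'
python3 - <<'E'
from h import *
s=ctrl.get_state();print(s['position'],psi(s),s['joint_positions'])
c=np.array([.586,.2235])
T=[]
for d in [1.5,5,11,18,25,32,39,46,53,60]:
    a=np.radians(192.5+d);T.append((c[0]+.166*np.cos(a),c[1]+.166*np.sin(a),.05,12.5+d))
rows(T)
E
```

```text
time: 5.05
position: [0.4214, 0.1883, 0.0564]
tool_rot: [3.123, 0.343, -0.008]
ft_force: [-0.1, 0.4, 1.0]
grip_width: 0.346
grip_force: 0.0
[0.4214 0.1883 0.0564] 12.519080533026589 [ 0.4325  0.2029 -0.9645  2.069   0.1998  0.9702 -1.9893]
[0.009, 0.022, 0.025] [-0.001, 0.01, -0.049]
[0.012, 0.063, 0.025] [-0.001, 0.01, -0.166]
[0.021, 0.132, 0.025] [-0.002, 0.01, -0.366]
[0.042, 0.21, 0.025] [-0.002, 0.01, -0.599]
[0.071, 0.286, 0.025] [-0.003, 0.009, -0.833]
[0.11, 0.357, 0.025] [-0.003, 0.009, -1.066]
[0.157, 0.423, 0.025] [-0.004, 0.009, -1.299]
[0.212, 0.483, 0.024] [-0.005, 0.009, -1.533]
[0.273, 0.535, 0.024] [-0.005, 0.009, -1.766]
[0.341, 0.58, 0.024] [-0.006, 0.009, -1.999]
```

```bash
cat > arc.py <<'E'
from h import *
import sys
c=np.array([.586,.2235])
def st(phi,ps,z=.05,r=.166):
    a=np.radians(phi);G=R.from_euler('z',ps,degrees=True)*R.from_euler('x',180,degrees=True)
    return dict(position=[c[0]+r*np.cos(a),c[1]+r*np.sin(a),z],tool_rot=G.as_rotvec())
def arc(phi0,ps0,ds,ratio,start=None,z=.05):
    rows([(*st(phi0+d,0,z)['position'],ps0+d*ratio) for d in ds],start)
E
python3 - <<'E'
from arc import *
k=30/34
print('A');arc(192.5,12.5,[1.5,4,8,13,18,23.5,29,34],k,ctrl.get_state())
print('B');arc(226.5,42.5,[5.5,11,16.5,22.5,28,34],k,st(226.5,42.5))
print('C');arc(260.5,72.5,[5.5,11,16.5,22,27,31,33.5,34,34],k,st(260.5,72.5))
E
```

```text
A
[0.009, 0.022, 0.025] [-0.001, 0.01, -0.043]
[0.011, 0.051, 0.025] [-0.001, 0.01, -0.117]
[0.016, 0.097, 0.025] [-0.001, 0.01, -0.235]
[0.026, 0.154, 0.025] [-0.002, 0.01, -0.382]
[0.042, 0.21, 0.025] [-0.002, 0.01, -0.529]
[0.064, 0.27, 0.025] [-0.002, 0.01, -0.691]
[0.092, 0.327, 0.025] [-0.003, 0.009, -0.852]
[0.123, 0.376, 0.025] [-0.003, 0.009, -0.999]
B
[0.007, 0.063, 0.0] [0.0, 0.0, -0.162]
[0.021, 0.126, 0.0] [0.0, 0.0, -0.324]
[0.04, 0.186, 0.0] [0.0, 0.0, -0.485]
[0.068, 0.25, 0.0] [0.0, 0.0, -0.662]
[0.099, 0.306, 0.0] [0.0, 0.0, -0.824]
[0.139, 0.362, 0.0] [0.0, 0.0, -1.0]
C
[0.012, 0.063, -0.0] [-0.0, -0.0, -0.162]
[0.03, 0.124, -0.0] [-0.0, -0.0, -0.324]
[0.053, 0.183, -0.0] [-0.0, -0.0, -0.485]
[0.082, 0.24, -0.0] [-0.0, -0.0, -0.647]
[0.114, 0.288, -0.0] [-0.0, -0.0, -0.794]
[0.142, 0.325, -0.0] [-0.0, -0.0, -0.912]
[0.16, 0.348, -0.0] [-0.0, -0.0, -0.985]
[0.164, 0.352, -0.0] [-0.0, -0.0, -1.0]
[0.164, 0.352, -0.0] [-0.0, -0.0, -1.0]
```

```bash
python3 -m inch '[{"slide":[0.01,0.02,0.02],"angular":[0,0,-0.04],"claw":-0.3},{"slide":[0.01,0.05,0.02],"angular":[0,0,-0.12],"claw":-0.3},{"slide":[0.015,0.1,0.02],"angular":[0,0,-0.24],"claw":-0.3},{"slide":[0.025,0.155,0.02],"angular":[0,0,-0.38],"claw":-0.3},{"slide":[0.04,0.21,0.02],"angular":[0,0,-0.53],"claw":-0.3},{"slide":[0.065,0.27,0.02],"angular":[0,0,-0.69],"claw":-0.3},{"slide":[0.09,0.325,0.02],"angular":[0,0,-0.85],"claw":-0.3},{"slide":[0.125,0.375,0.02],"angular":[0,0,-1],"claw":-0.3}]'
python3 -c "
from arc import *
s=ctrl.get_state();v=np.array(s['position'])[:2]-c;print(np.degrees(np.arctan2(v[1],v[0]))%360,np.hypot(*v),psi(s))"
python3 -m inch '[{"slide":[0.01,0.065,0],"angular":[0,0,-0.16],"claw":-0.3},{"slide":[0.02,0.125,0],"angular":[0,0,-0.32],"claw":-0.3},{"slide":[0.04,0.185,0],"angular":[0,0,-0.48],"claw":-0.3},{"slide":[0.07,0.25,0],"angular":[0,0,-0.66],"claw":-0.3},{"slide":[0.1,0.305,0],"angular":[0,0,-0.82],"claw":-0.3},{"slide":[0.14,0.36,0],"angular":[0,0,-1],"claw":-0.3}]'
python3 -c "
from arc import *
s=ctrl.get_state();v=np.array(s['position'])[:2]-c;print(np.degrees(np.arctan2(v[1],v[0]))%360,np.hypot(*v),psi(s))"
python3 -m inch '[{"slide":[0.01,0.065,0],"angular":[0,0,-0.16],"claw":-0.3},{"slide":[0.03,0.125,0],"angular":[0,0,-0.32],"claw":-0.3},{"slide":[0.055,0.185,0],"angular":[0,0,-0.48],"claw":-0.3},{"slide":[0.08,0.24,0],"angular":[0,0,-0.65],"claw":-0.3},{"slide":[0.115,0.29,0],"angular":[0,0,-0.8],"claw":-0.3},{"slide":[0.14,0.325,0],"angular":[0,0,-0.91],"claw":-0.3},{"slide":[0.16,0.35,0],"angular":[0,0,-0.98],"claw":-0.3},{"slide":[0.165,0.35,0],"angular":[0,0,-1],"claw":-0.3},{"slide":[0.165,0.35,0],"angular":[0,0,-1],"claw":-0.3}]'
python3 - <<'E'
from arc import *
s=ctrl.get_state();v=np.array(s['position'])[:2]-c;print(np.degrees(np.arctan2(v[1],v[0]))%360,np.hypot(*v),psi(s))
im=cam('top');save(im,'top1.png')
E
```

```text
time: 5.85
position: [0.4757, 0.1032, 0.0547]
tool_rot: [2.924, 1.143, 0.003]
ft_force: [0.2, 0.3, 0.7]
grip_width: 0.35
grip_force: 0.0
227.49384222684927 0.16320977951843327 42.71195164034069
time: 6.45
position: [0.5626, 0.0603, 0.0547]
tool_rot: [2.529, 1.86, 0.001]
ft_force: [-0.2, 0.4, 0.3]
grip_width: 0.35
grip_force: 0.0
261.84591589772737 0.16491425833160955 72.6835939297429
time: 7.35
position: [0.6571, 0.0747, 0.0542]
tool_rot: [1.966, 2.449, 0.0]
ft_force: [-0.5, 0.3, 0.0]
grip_width: 0.35
grip_force: 0.0
295.53328687016517 0.16494864149062688 102.49838348460071
```

View pics/top1.png

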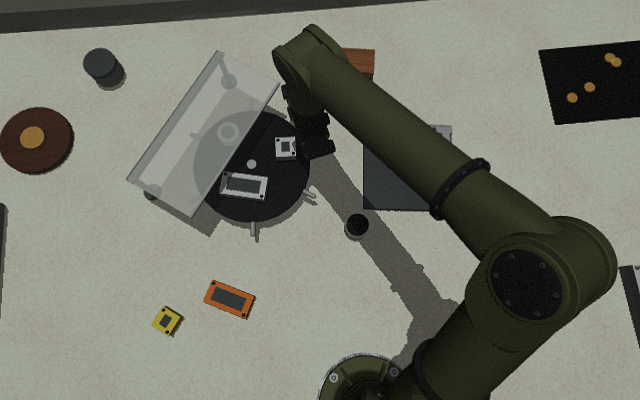

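The top view shows the long mould out on the open side at (245,186) with its recess up. The square is at (286,147) and the round is under the guard at (228,132), and both are standing. I need about 80° more of turn so the gripper body clears the guard, so I re-cage the spoke at (255,232).

```bash
python3 - <<'E'
from arc import *
im=cam('side')
for r in ctrl.outline_of('long_mould','side')[:2]: print(r['bbox'],r['confidence'])
im=cam('top')
m=atz(im,[(245,186)],.086)[0];v=m[:2]-c;print('mould',m,np.hypot(*v),np.degrees(np.arctan2(v[1],v[0]))%360)
print('spoke',[np.degrees(np.arctan2(*(atz(im,[p],.056)[0,:2]-c)[::-1]))%360 for p in [(255,230),(309,195)]])
S=lambda x,y,z,p:dict(position=[x,y,z],tool_rot=(R.from_euler('z',p,degrees=True)*R.from_euler('x',180,degrees=True)).as_rotvec())
print('1');rows([(.657,.075,.1,102.5),(.657,.075,.14,102.5),(.61,.10,.15,90),(.56,.14,.15,72.5)])
print('2');rows([(.52,.17,.15,60),(.47,.2,.15,42.5)],S(.56,.14,.15,72.5))
print('3');rows([(.4205,.2365,.15,12.5),(.4205,.2365,.055,12.5)],S(.47,.2,.15,42.5))
E
```

```text
[296.0, 226.4, 28.6, 24.7] 0.88
[371.8, 284.4, 40.6, 34.2] 0.62
mould [0.5229 0.2388 0.086 ] 0.06492528498905364 166.37642668760702
spoke [np.float64(179.4344574077017), np.float64(235.71332822727928)]
1
[0.0, 0.003, -0.185] [-0.001, 0.001, 0.001]
[0.0, 0.003, -0.345] [-0.001, 0.001, 0.001]
[0.138, -0.159, -0.385] [-0.0, 0.001, 0.418]
[0.338, -0.32, -0.385] [-0.0, 0.002, 1.001]
2
[0.066, -0.189, 0.0] [-0.0, -0.0, 0.417]
[0.121, -0.416, 0.0] [-0.0, -0.0, 1.0]
3
[-0.047, -0.241, -0.0] [0.0, -0.0, 1.0]
[-0.047, -0.241, 0.38] [0.0, -0.0, 1.0]
```

```bash
python3 -m inch '[{"slide":[0,0,-0.12],"angular":[0,0,0],"claw":-0.2},{"slide":[0,0,-0.25],"angular":[0,0,0],"claw":-0.2},{"slide":[0,0,-0.37],"angular":[0,0,0],"claw":-0.2},{"slide":[0.08,-0.08,-0.38],"angular":[0,0,0.25],"claw":-0.2},{"slide":[0.17,-0.16,-0.38],"angular":[0,0,0.5],"claw":-0.2},{"slide":[0.25,-0.24,-0.38],"angular":[0,0,0.75],"claw":-0.2},{"slide":[0.34,-0.32,-0.38],"angular":[0,0,1],"claw":-0.2}]'
python3 -m inch '[{"slide":[0.03,-0.1,0],"angular":[0,0,0.25],"claw":-0.2},{"slide":[0.06,-0.2,0],"angular":[0,0,0.5],"claw":-0.2},{"slide":[0.09,-0.3,0],"angular":[0,0,0.75],"claw":-0.2},{"slide":[0.12,-0.42,0],"angular":[0,0,1],"claw":-0.2}]'
python3 -m inch '[{"slide":[-0.01,-0.06,0],"angular":[0,0,0.25],"claw":-0.2},{"slide":[-0.02,-0.12,0],"angular":[0,0,0.5],"claw":-0.2},{"slide":[-0.035,-0.18,0],"angular":[0,0,0.75],"claw":-0.2},{"slide":[-0.05,-0.24,0],"angular":[0,0,1],"claw":-0.2},{"slide":[-0.05,-0.24,0],"angular":[0,0,1],"claw":-0.2}]'
python3 - <<'E'
from arc import *
s=ctrl.get_state();print(s['position'],psi(s),s['joint_positions'])
im=cam('wrist');
p=proj(im,[(*st(a,0)['position'][:2],.057) for a in (172,175,178,181)]);print(p)
save(im,'w_sp.png')
E
```

```text
time: 8.25
position: [0.5589, 0.1409, 0.1485]
tool_rot: [2.538, 1.851, -0.001]
ft_force: [-0.2, 0.4, 0.3]
grip_width: 0.403
grip_force: 0.0
time: 8.65
position: [0.4681, 0.201, 0.1485]
tool_rot: [2.93, 1.13, 0.0]
ft_force: [-0.2, 0.3, 0.5]
grip_width: 0.404
grip_force: 0.0
time: 9.15
position: [0.4173, 0.2377, 0.1485]
tool_rot: [3.121, 0.348, 0.0]
ft_force: [0.9, 0.2, 0.6]
grip_width: 0.399
grip_force: 0.0
[0.4173 0.2377 0.1485] 12.713577455827641 [ 0.4323  0.0982 -1.0382  1.9396  0.0941  1.1542 -1.9909]
[[311.8102 201.2127]
 [323.0377 204.9629]
 [334.389  208.125 ]
 [345.8477 210.6992]]
```

View pics/w_sp.png

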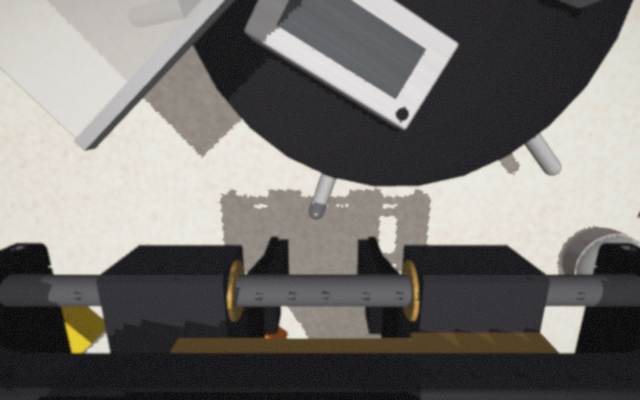

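The wrist view shows the spoke at (320,198), centred between the fingers, and the long mould on the disc around (355,60). I descend here and carry on the arc.

```bash
python3 -m inch '[{"slide":[0,0,0.1],"angular":[0,0,0],"claw":-0.2},{"slide":[0,0,0.2],"angular":[0,0,0],"claw":-0.2},{"slide":[0,0,0.3],"angular":[0,0,0],"claw":-0.2},{"slide":[0,0,0.37],"angular":[0,0,0],"claw":-0.2},{"slide":[0,0,0.37],"angular":[0,0,0],"claw":-0.2}]'
python3 - <<'E'
from arc import *
k=30/34
print('A');arc(175,12.7,[1.5,4,8,13,18,23.5,29,34],k,ctrl.get_state(),.055)
print('B');arc(209,42.7,[5.5,11,16.5,22,27,31,34,35.5,35.5],.8,st(209,42.5))
E
```

```text
time: 9.7
position: [0.418, 0.235, 0.0537]
tool_rot: [3.122, 0.346, -0.008]
ft_force: [-0.3, -0.1, 0.3]
grip_width: 0.398
grip_force: 0.0
A
[0.008, 0.007, -0.005] [0.0, 0.01, -0.046]
[0.0, 0.035, -0.005] [-0.0, 0.01, -0.119]
[-0.009, 0.081, -0.005] [-0.0, 0.01, -0.237]
[-0.016, 0.138, -0.005] [-0.001, 0.01, -0.384]
[-0.018, 0.196, -0.005] [-0.001, 0.01, -0.531]
[-0.015, 0.26, -0.005] [-0.001, 0.009, -0.693]
[-0.005, 0.323, -0.005] [-0.002, 0.009, -0.854]
[0.009, 0.379, -0.005] [-0.002, 0.009, -1.002]
B
[-0.012, 0.063, 0.0] [0.0, 0.0, -0.153]
[-0.018, 0.126, 0.0] [0.0, 0.0, -0.3]
[-0.017, 0.19, 0.0] [0.0, 0.0, -0.447]
[-0.011, 0.253, 0.0] [0.0, 0.0, -0.593]
[0.0, 0.31, 0.0] [0.0, 0.0, -0.727]
[0.012, 0.355, 0.0] [0.0, 0.0, -0.833]
[0.024, 0.388, 0.0] [0.0, 0.0, -0.913]
[0.03, 0.404, 0.0] [0.0, 0.0, -0.953]
[0.03, 0.404, 0.0] [0.0, 0.0, -0.953]
```

```bash
python3 -m inch '[{"slide":[0.01,0.01,0],"angular":[0,0,-0.04],"claw":-0.2},{"slide":[0,0.035,0],"angular":[0,0,-0.12],"claw":-0.2},{"slide":[-0.01,0.08,0],"angular":[0,0,-0.24],"claw":-0.2},{"slide":[-0.015,0.14,0],"angular":[0,0,-0.38],"claw":-0.2},{"slide":[-0.02,0.195,0],"angular":[0,0,-0.53],"claw":-0.2},{"slide":[-0.015,0.26,0],"angular":[0,0,-0.69],"claw":-0.2},{"slide":[-0.005,0.32,0],"angular":[0,0,-0.85],"claw":-0.2},{"slide":[0.01,0.38,0],"angular":[0,0,-1],"claw":-0.2}]'
python3 -m inch '[{"slide":[-0.01,0.065,0],"angular":[0,0,-0.15],"claw":-0.2},{"slide":[-0.02,0.125,0],"angular":[0,0,-0.3],"claw":-0.2},{"slide":[-0.015,0.19,0],"angular":[0,0,-0.45],"claw":-0.2},{"slide":[-0.01,0.25,0],"angular":[0,0,-0.6],"claw":-0.2},{"slide":[0,0.3,0],"angular":[0,0,-0.72],"claw":-0.2},{"slide":[0.01,0.335,0],"angular":[0,0,-0.8],"claw":-0.2},{"slide":[0.015,0.36,0],"angular":[0,0,-0.87],"claw":-0.2},{"slide":[0.02,0.375,0],"angular":[0,0,-0.9],"claw":-0.2},{"slide":[0.02,0.38,0],"angular":[0,0,-0.9],"claw":-0.2},{"slide":[0.02,0.38,0],"angular":[0,0,-0.9],"claw":-0.2}]'
python3 - <<'E'
from arc import *
s=ctrl.get_state();v=np.array(s['position'])[:2]-c;print(np.degrees(np.arctan2(v[1],v[0]))%360,np.hypot(*v),psi(s),s['joint_positions'])
im=cam('top')
for r in ctrl.outline_of('long_mould','top')+ctrl.outline_of('square_mould','top')+ctrl.outline_of('round_mould','top'):
    M=r['mask'].astype(np.uint8);(cx,cy),wh,a=cv2.minAreaRect(cv2.findNonZero(M));print(r['confidence'],cx,cy,wh,a,atz(im,[(cx,cy)],.083))
big=np.clip(cv2.resize(im['color'][80:250,160:360],None,fx=3,fy=3,interpolation=cv2.INTER_CUBIC).astype(float)*1.8,0,255).astype(np.uint8)
cv2.imwrite('pics/crop2.png',big[:,:,::-1])
E
```

```text
time: 10.5
position: [0.4439, 0.1435, 0.0575]
tool_rot: [2.923, 1.146, 0.004]
ft_force: [-0.8, 0.6, 0.7]
grip_width: 0.399
grip_force: 0.1
time: 11.5
position: [0.5106, 0.0777, 0.0565]
tool_rot: [2.58, 1.791, 0.001]
ft_force: [-0.8, -0.5, 0.7]
grip_width: 0.399
grip_force: 0.0
242.64750463431085 0.16415803471193094 69.52654825709932 [ 0.7194  0.3933 -1.057   1.9466  0.4003  1.0302 -0.8745]
0.93 271.1764831542969 176.20587158203125 (24.867294311523438, 46.13311767578125) 30.963756561279297 [[0.5422 0.175  0.083 ]]
0.9 228.95526123046875 298.1181945800781 (48.17988204956055, 25.379119873046875) 20.72555923461914 [[0.2659 0.2897 0.083 ]]
0.88 166.5674285888672 320.2921447753906 (23.107954025268555, 25.545949935913086) 32.0053825378418 [[0.2313 0.4297 0.083 ]]
0.54 256.7307434082031 129.65383911132812 (11.371355056762695, 23.574758529663086) 33.6900634765625 [[0.6648 0.2021 0.083 ]]
0.45 271.2235107421875 176.50588989257812 (24.542879104614258, 46.47807693481445) 32.47119140625 [[0.5415 0.175  0.083 ]]
```

View pics/crop2.png

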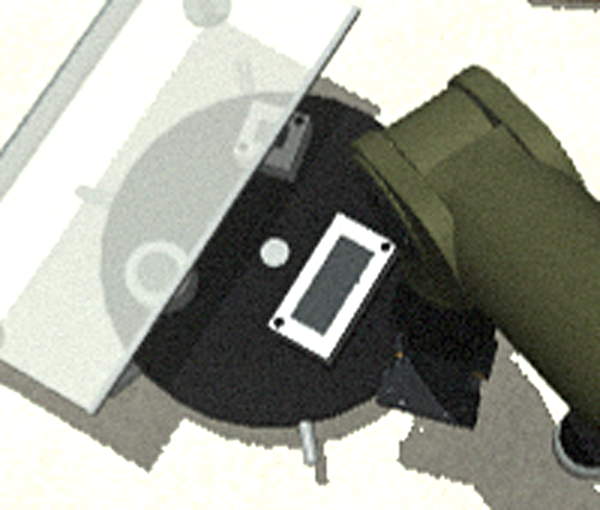

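The crop shows the long mould at crop (333,287) = top (271,176), with its long side parallel to the guard edge. The square is at crop (275,138) and the round at (160,275), both under the guard. I lift off the spoke and take a close look.

```bash
python3 - <<'E'
from arc import *
S=lambda x,y,z,p:dict(position=[x,y,z],tool_rot=(R.from_euler('z',p,degrees=True)*R.from_euler('x',180,degrees=True)).as_rotvec())
rows([(.511,.078,.15,69.5),(.53,.085,.2,80),(.55,.09,.22,99)])
print(2);rows([(.58,.10,.25,113),(.61,.115,.26,128)],S(.55,.09,.22,99))
print(3);rows([(.626,.122,.26,148)],S(.61,.115,.26,128))
E
```

```text
[0.001, 0.005, -0.376] [-0.0, 0.001, 0.003]
[0.054, 0.066, -0.576] [-0.0, 0.001, -0.347]
[0.1, 0.134, -0.656] [-0.0, 0.001, -0.98]
2
[0.021, 0.125, -0.12] [0.0, 0.0, -0.467]
[0.061, 0.253, -0.16] [0.0, 0.0, -0.967]
3
[-0.017, 0.068, 0.0] [0.0, 0.0, -0.667]
```

```bash
python3 -m inch '[{"slide":[0,0,-0.12],"angular":[0,0,0],"claw":0.2},{"slide":[0,0,-0.25],"angular":[0,0,0],"claw":0.6},{"slide":[0,0,-0.38],"angular":[0,0,0],"claw":1},{"slide":[0.03,0.03,-0.5],"angular":[0,0,-0.25],"claw":1},{"slide":[0.05,0.07,-0.6],"angular":[0,0,-0.5],"claw":1},{"slide":[0.08,0.1,-0.65],"angular":[0,0,-0.75],"claw":1},{"slide":[0.1,0.13,-0.65],"angular":[0,0,-0.98],"claw":1}]'
python3 -m inch '[{"slide":[0.01,0.06,-0.06],"angular":[0,0,-0.24],"claw":1},{"slide":[0.02,0.125,-0.12],"angular":[0,0,-0.48],"claw":1},{"slide":[0.04,0.19,-0.16],"angular":[0,0,-0.72],"claw":1},{"slide":[0.06,0.25,-0.16],"angular":[0,0,-0.97],"claw":1}]'
python3 -m inch '[{"slide":[0,0.02,0],"angular":[0,0,-0.22],"claw":1},{"slide":[-0.01,0.05,0],"angular":[0,0,-0.44],"claw":1},{"slide":[-0.02,0.07,0],"angular":[0,0,-0.67],"claw":1},{"slide":[-0.02,0.07,0],"angular":[0,0,-0.67],"claw":1},{"slide":[-0.02,0.07,0],"angular":[0,0,-0.67],"claw":1}]'
python3 - <<'E'
from arc import *
s=ctrl.get_state();print(psi(s),s['joint_positions'])
im=cam('wrist');save(im,'w_m.png')
import pickle;pickle.dump(im,open('wm.pkl','wb'))
for r in ctrl.outline_of('long_mould','wrist')[:2]:
    M=r['mask'].astype(np.uint8);k=cv2.minAreaRect(cv2.findNonZero(M));print(r['confidence'],k)
P=cloud(im);k=(P[:,2]>.078)&(P[:,2]<.1)&(np.hypot(P[:,0]-.541,P[:,1]-.175)<.08)
Q=P[k];print('top z',np.median(Q[:,2]),len(Q))
(x,y),wh,a=cv2.minAreaRect((Q[:,:2]*1000).astype(np.float32));print(x,y,wh,a)
E
```

```text
time: 12.4
position: [0.5507, 0.0909, 0.2208]
tool_rot: [2.033, 2.391, 0.004]
ft_force: [-0.4, -0.1, -0.1]
grip_width: 0.944
grip_force: 0.0
time: 12.8
position: [0.6099, 0.1152, 0.2599]
tool_rot: [1.368, 2.826, 0.002]
ft_force: [0.0, 0.4, 0.7]
grip_width: 0.998
grip_force: 0.0
time: 13.3
position: [0.6252, 0.1217, 0.2583]
tool_rot: [-0.865, -3.019, 0.0]
ft_force: [0.4, 0.5, 0.3]
grip_width: 1.002
grip_force: 0.0
148.02721589842577 [ 0.6351  0.5987 -1.2924  1.4185  0.5723  1.5436  0.3923]
0.75 ((329.0890197753906, 68.3727035522461), (67.38648986816406, 133.83477783203125), 11.768289566040039)
0.21 ((4.0, 242.5), (13.0, 8.0), 90.0)
top z 0.08670089260691302 8388
540.5076904296875 181.1590576171875 (56.051143646240234, 110.15704345703125) 46.95963668823242
```

View pics/w_m.png

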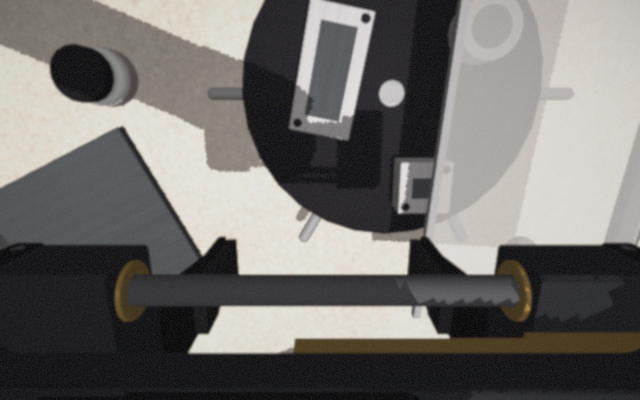

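The wrist view shows the long mould at (333,68), tilted about 11° from the tool axis. The hub is at (391,93), the guard edge runs from (460,0) to (428,240), and the square is at (415,185). I check whether the table is still drifting.

```bash
cat > md.py <<'E'
from arc import *
def mould(c0,rad=.08,lo=.078,hi=.1):
    im=cam('wrist');P=cloud(im);k=(P[:,2]>lo)&(P[:,2]<hi)&(np.hypot(P[:,0]-c0[0],P[:,1]-c0[1])<rad);Q=P[k]
    (x,y),wh,a=cv2.minAreaRect((Q[:,:2]*1000).astype(np.float32))
    if wh[0]>wh[1]: a+=90
    print('t',ctrl.get_state()['time'],'ctr',x,y,wh,'short axis',a,'z',np.median(Q[:,2]));return im
E
python3 - <<'E'
from md import *
for i in range(6): im=mould((.541,.18))
e=atz(im,[(461,10),(431,215)],.144);print(e,np.degrees(np.arctan2(*(e[0]-e[1])[:2][::-1])))
E
python3 -m inch '[{"slide":[0,0,0],"angular":[0,0,0],"claw":1},{"slide":[0,0,0],"angular":[0,0,0],"claw":1},{"slide":[0,0,0],"angular":[0,0,0],"claw":1},{"slide":[0,0,0],"angular":[0,0,0],"claw":1}]' >/dev/null
python3 -c "
from md import *
mould((.541,.18))"
```

```text
t 13.45 ctr 540.5814208984375 181.06407165527344 (56.1001091003418, 110.0004653930664) short axis 47.01171112060547 z 0.08670507714148651
t 13.5 ctr 540.434814453125 181.1268310546875 (56.09540557861328, 110.17955017089844) short axis 46.89835739135742 z 0.0866969917337389
t 13.55 ctr 540.5845947265625 181.02642822265625 (56.12684631347656, 110.2332992553711) short axis 46.94691467285156 z 0.08670248527063085
t 13.6 ctr 540.6168212890625 181.03384399414062 (56.156761169433594, 109.82234191894531) short axis 46.9500846862793 z 0.08667478265068429
t 13.65 ctr 540.6173706054688 181.07830810546875 (56.047061920166016, 110.01809692382812) short axis 46.976776123046875 z 0.08668469436896997
t 13.7 ctr 540.64306640625 181.04598999023438 (56.07341003417969, 110.05171203613281) short axis 46.865177154541016 z 0.08668144547427625
[[0.5585 0.275  0.144 ]
 [0.6807 0.1893 0.144 ]] 144.94674236584004
t 14.15 ctr 540.5471801757812 181.1112518310547 (55.914390563964844, 110.28372192382812) short axis 46.968528747558594 z 0.08669626096471145
```

```bash
python3 -c "
from h import *
rows([(.5365,.1767,.2,137),(.5365,.1767,.089,137)])"
```

```text
[0.419, -0.0, 0.234] [-0.0, -0.0, 0.372]
[0.419, -0.0, 0.678] [-0.0, -0.0, 0.372]
```

```bash
python3 -m inch '[{"slide":[0.1,0,0.04],"angular":[0,0,0.1],"claw":1},{"slide":[0.22,0,0.12],"angular":[0,0,0.2],"claw":1},{"slide":[0.34,0,0.2],"angular":[0,0,0.3],"claw":1},{"slide":[0.42,0,0.23],"angular":[0,0,0.37],"claw":1},{"slide":[0.42,0,0.34],"angular":[0,0,0.37],"claw":1},{"slide":[0.42,0,0.43],"angular":[0,0,0.37],"claw":1},{"slide":[0.42,0,0.5],"angular":[0,0,0.37],"claw":1},{"slide":[0.42,0,0.5],"angular":[0,0,0.37],"claw":1},{"slide":[0.42,0,0.5],"angular":[0,0,0.37],"claw":1}]'
python3 -c "
from h import *
s=ctrl.get_state();print(psi(s),s['joint_positions'])
rows([(.5365,.1767,.089,137)])"
```

```text
time: 15.05
position: [0.5366, 0.1771, 0.1339]
tool_rot: [-1.15, -2.923, -0.001]
ft_force: [-0.5, 0.4, 0.4]
grip_width: 0.997
grip_force: 0.0
137.05849445931605 [ 0.6333  0.5132 -1.2552  1.7592  0.5131  1.2522  0.068 ]
[-0.001, -0.001, 0.179] [0.001, -0.001, 0.002]
```

```bash
python3 -m inch '[{"slide":[0,0,0.06],"angular":[0,0,0],"claw":1},{"slide":[0,0,0.12],"angular":[0,0,0],"claw":1},{"slide":[0,0,0.175],"angular":[0,0,0],"claw":1},{"slide":[0,0,0.175],"angular":[0,0,0],"claw":1},{"slide":[0,0,0.175],"angular":[0,0,0],"claw":0.2},{"slide":[0,0,0.175],"angular":[0,0,0],"claw":0},{"slide":[0,0,0.175],"angular":[0,0,0],"claw":0},{"slide":[0,0,0.175],"angular":[0,0,0],"claw":0},{"slide":[0,0,0.175],"angular":[0,0,0],"claw":0}]' 8
```

```text
time: 15.95
position: [0.5371, 0.1774, 0.0903]
tool_rot: [1.149, 2.922, 0.003]
ft_force: [1.5, 1.8, 1.1]
grip_width: 0.643
grip_force: 8.0
```

```bash
python3 -m inch '[{"slide":[0,-0.015,0],"angular":[0,0,0],"claw":0},{"slide":[0,-0.03,0],"angular":[0,0,0],"claw":0},{"slide":[0,-0.05,0],"angular":[0,0,0],"claw":0},{"slide":[0,-0.07,0],"angular":[0,0,0],"claw":0},{"slide":[0,-0.09,0],"angular":[0,0,0],"claw":0},{"slide":[0,-0.09,0],"angular":[0,0,0],"claw":0},{"slide":[0,-0.09,0],"angular":[0,0,0],"claw":0.5},{"slide":[0,-0.09,0],"angular":[0,0,0],"claw":0.8},{"slide":[0,-0.09,0],"angular":[0,0,0],"claw":0.8}]'
python3 -c "
from h import *
s=ctrl.get_state();print(s['position'],(np.array(s['position'])[:2]-[.586,.2235])@[.5736,.819])"
```

```text
time: 16.85
position: [0.5201, 0.1593, 0.0888]
tool_rot: [-1.15, -2.922, 0.004]
ft_force: [0.4, 0.0, -0.5]
grip_width: 0.827
grip_force: 0.0
[0.5201 0.1593 0.0888] -0.09044356664148775
```

```bash
python3 -m inch '[{"slide":[0,0,0.02],"angular":[0,0,0],"claw":0.8},{"slide":[0,0,0.047],"angular":[0,0,0],"claw":0.8},{"slide":[0,0,0.047],"angular":[0,0,0],"claw":0.8},{"slide":[0,0,0.047],"angular":[0,0,0],"claw":0},{"slide":[0,0,0.047],"angular":[0,0,0],"claw":0},{"slide":[0,0,0.047],"angular":[0,0,0],"claw":0},{"slide":[0,0,0.047],"angular":[0,0,0],"claw":0},{"slide":[0,0,0.03],"angular":[0,0,0],"claw":0},{"slide":[0,0,-0.03],"angular":[0,0,0],"claw":0},{"slide":[0,0,-0.12],"angular":[0,0,0],"claw":0}]' 35
python3 -m inch '[{"slide":[0,0,-0.12],"angular":[0,0,0],"claw":0},{"slide":[0,0,-0.25],"angular":[0,0,0],"claw":0},{"slide":[0,0,-0.36],"angular":[0,0,0],"claw":0},{"slide":[0,0,-0.4],"angular":[0,0,0],"claw":0}]'
python3 - <<'E'
from h import *
s=ctrl.get_state();print(psi(s),s['joint_positions'])
S=lambda x,y,z,p:dict(position=[x,y,z],tool_rot=(R.from_euler('z',p,degrees=True)*R.from_euler('x',180,degrees=True)).as_rotvec())
# plate frame: corner (.632,-.2685) yaw -6.7; preplace centre at (-60,75)mm
yw=np.radians(-6.7);C=np.array([.632,-.2685]);X=np.array([np.cos(yw),np.sin(yw)]);Y=np.array([-X[1],X[0]])
g=C-.058*X+.070*Y;print('pre',g)
rows([(.535,.05,.2,109)]);rows([(.55,-.08,.2,83.3)],S(.535,.05,.2,109))
rows([(*g,.2,83.3)],S(.55,-.08,.2,83.3))
E
```

```text
time: 17.85
position: [0.5199, 0.1598, 0.1196]
tool_rot: [-1.149, -2.921, 0.003]
ft_force: [0.6, 0.7, -4.2]
grip_width: 0.642
grip_force: 35.0
time: 18.25
position: [0.5221, 0.1614, 0.2231]
tool_rot: [1.148, 2.92, 0.003]
ft_force: [0.3, -0.3, -4.0]
grip_width: 0.642
grip_force: 35.0
137.07775867174928 [ 0.7636  0.3596 -1.3321  1.6972  0.3588  1.3649  0.1938]
pre [ 0.5826 -0.1922]
[-0.341, -0.292, 0.093] [0.008, 0.004, 0.936]
[-0.511, -0.113, 0.0] [0.0, -0.0, 0.857]
[-0.431, 0.182, -0.0] [-0.0, -0.0, 0.0]
```

```bash
python3 -m inch '[{"slide":[-0.05,-0.04,0.02],"angular":[0,0,0.12],"claw":0},{"slide":[-0.12,-0.1,0.05],"angular":[0,0,0.35],"claw":0},{"slide":[-0.2,-0.17,0.08],"angular":[0,0,0.58],"claw":0},{"slide":[-0.28,-0.24,0.09],"angular":[0,0,0.8],"claw":0},{"slide":[-0.34,-0.29,0.09],"angular":[0,0,0.94],"claw":0}]'
python3 -m inch '[{"slide":[-0.12,-0.03,0],"angular":[0,0,0.25],"claw":0},{"slide":[-0.24,-0.05,0],"angular":[0,0,0.5],"claw":0},{"slide":[-0.36,-0.08,0],"angular":[0,0,0.72],"claw":0},{"slide":[-0.46,-0.1,0],"angular":[0,0,0.86],"claw":0},{"slide":[-0.51,-0.11,0],"angular":[0,0,0.86],"claw":0},{"slide":[-0.51,-0.11,0],"angular":[0,0,0.86],"claw":0}]'
python3 - <<'E'
from h import *
s=ctrl.get_state();print(psi(s),s['joint_positions'])
import pickle
from fl import edge
im=cam('wrist');save(im,'w_p2.png');pickle.dump(im,open('wp2.pkl','wb'));print(im['T'])
rows([(.5826,-.1922,.2,83.3)])
E
```

```text
time: 18.75
position: [0.5325, 0.0452, 0.1946]
tool_rot: [-1.837, -2.545, 0.006]
ft_force: [0.4, -0.1, -3.8]
grip_width: 0.641
grip_force: 35.0
time: 19.35
position: [0.549, -0.0825, 0.1965]
tool_rot: [-2.353, -2.08, 0.001]
ft_force: [-0.3, 0.3, -4.7]
grip_width: 0.642
grip_force: 35.0
82.92718321602584 [ 1.0251  0.2988 -1.0772  1.7115  0.2722  1.2962 -0.2322]
[[ 0.9923  0.1185  0.035   0.5578]
 [-0.1235  0.9555  0.268  -0.0094]
 [-0.0017 -0.2703  0.9628  0.3484]
 [ 0.      0.      0.      1.    ]]
[-0.43, 0.188, -0.014] [-0.002, -0.003, -0.007]
```

View pics/w_p2.png

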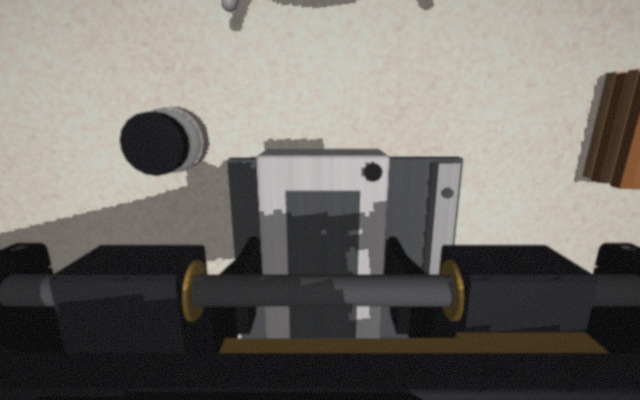

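The wrist view shows the mould level in the fingers, its far end at row 152 and recess up. The long fence is to its right, with its top between columns 432 and 462.

```bash
python3 - <<'E'
from fl import *
import pickle
im=pickle.load(open('wp2.pkl','rb'))
a=edge(im,.033,(.6492,-.12),(.6545,-.085),np.array([.993,-.117]),sgn=1,w=.01)
C=np.array([.632,-.2685])
print(atz(im,[(438,162),(432,230),(462,158),(388,155),(260,155)],.033)[:, :2])
P=cloud(im);k=(abs(P[:,2]-.033)<.006)&(P[:,0]>.62)&(P[:,0]<.7)&(P[:,1]<-.05)
Q=P[k];b=np.round(Q[:,1],2)
for y in np.unique(b): print(y,Q[b==y,0].min(),Q[b==y,0].max(),(b==y).sum(),np.median(Q[b==y,2]))
E
```

```text
edge [ 0.6506 -0.1202] [ 0.6561 -0.0852] ang 81.10522338169015 inl 40 rms 0.0002310037992311763
[[ 0.6561 -0.0717]
 [ 0.6481 -0.1375]
 [ 0.678  -0.0707]
 [ 0.611  -0.0596]
 [ 0.4951 -0.0452]]
-0.19 0.6427087261996252 0.6427087261996252 1 0.027741396517076966
-0.18 0.6427850090227133 0.6524472882675378 95 0.033139574921079384
-0.17 0.6440678561493827 0.6540643944786241 99 0.03336426842870588
-0.16 0.6450525757503491 0.6553007405548281 110 0.0334369678189779
-0.15 0.6465648137165284 0.6676425167871184 196 0.033450633531193125
-0.14 0.6475098209690869 0.6685715807443122 227 0.03349127310232941
-0.13 0.6488943872190902 0.6694992123238366 224 0.03340067697196358
-0.12 0.6498967279727587 0.6707983425796471 235 0.03347495367041131
-0.11 0.6511596395131821 0.6725911433435292 231 0.03347980133974049
-0.1 0.6523032394078108 0.6737046806790596 257 0.03401178483194017
-0.09 0.6532280483665364 0.6749552712018632 253 0.033389208949197835
-0.08 0.654623728807099 0.6763145745349313 257 0.03339861783418602
-0.07 0.6558636355828242 0.6757382788661327 66 0.03294692917142794
```

```bash
python3 - <<'E'
from h import *
yw=np.radians(-6.73);C=np.array([.6332,-.2680]);X=np.array([np.cos(yw),np.sin(yw)]);Y=np.array([-X[1],X[0]])
g=C-.056*X+.062*Y;print(g);rows([(*g,.12,83.27),(*g,.040,83.27)])
E
```

```text
[ 0.5849 -0.1999]
[-0.459, 0.201, 0.306] [-0.002, -0.003, -0.006]
[-0.46, 0.201, 0.626] [-0.002, -0.003, -0.006]
```

```bash
python3 -m inch '[{"slide":[-0.12,0.05,0],"angular":[0,0,0],"claw":0},{"slide":[-0.25,0.11,0.05],"angular":[0,0,0],"claw":0},{"slide":[-0.37,0.16,0.15],"angular":[0,0,0],"claw":0},{"slide":[-0.46,0.2,0.28],"angular":[0,0,0],"claw":0},{"slide":[-0.46,0.2,0.4],"angular":[0,0,0],"claw":0},{"slide":[-0.46,0.2,0.5],"angular":[0,0,0],"claw":0},{"slide":[-0.46,0.2,0.58],"angular":[0,0,0],"claw":0},{"slide":[-0.46,0.2,0.62],"angular":[0,0,0],"claw":0},{"slide":[-0.46,0.2,0.62],"angular":[0,0,0],"claw":0},{"slide":[-0.46,0.2,0.62],"angular":[0,0,0],"claw":0}]'
python3 -c "
from h import *
yw=np.radians(-6.73);C=np.array([.6332,-.2680]);s=ctrl.get_state();d=np.array(s['position'])[:2]-C
print(psi(s),s['position'],R.from_euler('z',6.73,degrees=True).apply([*d,0]))"
```

```text
time: 20.4
position: [0.5858, -0.1994, 0.0433]
tool_rot: [2.35, 2.084, 0.002]
ft_force: [0.3, -0.0, -4.6]
grip_width: 0.645
grip_force: 35.0
83.14312118975977 [ 0.5858 -0.1994  0.0433] [-0.0551  0.0626  0.    ]
```

```bash
python3 -m inch '[{"slide":[0,0,0.012],"angular":[0,0,0],"claw":0},{"slide":[0,0,0.024],"angular":[0,0,0],"claw":0},{"slide":[0,0,0.03],"angular":[0,0,0],"claw":0},{"slide":[0,0,0.03],"angular":[0,0,0],"claw":0}]'
python3 -m inch '[{"slide":[0,0,0.004],"angular":[0,0,0],"claw":0},{"slide":[0,0,0.008],"angular":[0,0,0],"claw":0},{"slide":[0,0,0.008],"angular":[0,0,0],"claw":0}]'
```

```text
time: 20.8
position: [0.5847, -0.2005, 0.0347]
tool_rot: [-2.352, -2.083, 0.0]
ft_force: [0.5, -0.4, -3.7]
grip_width: 0.64
grip_force: 35.0
time: 21.1
position: [0.5849, -0.2005, 0.0332]
tool_rot: [2.352, 2.083, -0.0]
ft_force: [-0.9, 0.6, -1.5]
grip_width: 0.637
grip_force: 35.0
```

```bash
python3 -m inch '[{"slide":[-0.006,0,0.002],"angular":[0,0,0],"claw":0},{"slide":[-0.012,0,0.002],"angular":[0,0,0],"claw":0},{"slide":[-0.018,0,0.002],"angular":[0,0,0],"claw":0},{"slide":[-0.02,0,0.002],"angular":[0,0,0],"claw":0},{"slide":[-0.02,0,0.002],"angular":[0,0,0],"claw":0}]' 20
python3 -m inch '[{"slide":[-0.003,0,0],"angular":[0,0,0],"claw":0},{"slide":[-0.003,0,0],"angular":[0,0,0],"claw":0}]'
python3 -m inch '[{"slide":[-0.003,0,0],"angular":[0,0,0],"claw":0},{"slide":[-0.003,0,0],"angular":[0,0,0],"claw":0}]'
```

```text
time: 21.6
position: [0.5854, -0.2038, 0.0332]
tool_rot: [2.351, 2.084, 0.004]
ft_force: [-0.2, 4.8, 4.6]
grip_width: 0.642
grip_force: 20.0
time: 21.8
position: [0.5854, -0.2044, 0.0332]
tool_rot: [2.351, 2.084, 0.004]
ft_force: [0.5, 4.9, 4.2]
grip_width: 0.645
grip_force: 20.0
time: 22.0
position: [0.5854, -0.2053, 0.0332]
tool_rot: [2.35, 2.084, 0.005]
ft_force: [0.5, 5.5, 4.3]
grip_width: 0.643
grip_force: 20.0
```

```bash
for i in 1; do python3 -m inch '[{"slide":[-0.003,0,-0.001],"angular":[0,0,0],"claw":0},{"slide":[-0.003,0,-0.001],"angular":[0,0,0],"claw":0}]'; done
python3 -m inch '[{"slide":[-0.003,0,0],"angular":[0,0,0],"claw":0},{"slide":[-0.003,0,0],"angular":[0,0,0],"claw":0}]'
python3 -m inch '[{"slide":[-0.003,0,0],"angular":[0,0,0],"claw":0},{"slide":[-0.003,0,0],"angular":[0,0,0],"claw":0}]'
```

```text
time: 22.2
position: [0.5852, -0.2066, 0.0332]
tool_rot: [2.35, 2.083, 0.004]
ft_force: [1.8, 5.9, 3.0]
grip_width: 0.639
grip_force: 20.0
time: 22.4
position: [0.5852, -0.2066, 0.0332]
tool_rot: [2.351, 2.084, 0.005]
ft_force: [1.1, 6.5, 3.3]
grip_width: 0.647
grip_force: 20.0
time: 22.6
position: [0.5852, -0.2066, 0.0332]
tool_rot: [-2.35, -2.084, -0.006]
ft_force: [0.9, 7.5, 3.7]
grip_width: 0.643
grip_force: 20.0
```

```bash
python3 -m inch '[{"slide":[0,0,0],"angular":[0,0,0],"claw":0.45},{"slide":[0,0,0],"angular":[0,0,0],"claw":0.5},{"slide":[0.006,0,0],"angular":[0,0,0],"claw":0.5},{"slide":[0.006,0,-0.03],"angular":[0,0,0],"claw":0.5},{"slide":[0.006,0,-0.055],"angular":[0,0,0],"claw":0.5},{"slide":[0.006,0,-0.055],"angular":[0,0,0],"claw":0.5},{"slide":[0.006,0,-0.055],"angular":[0,0,0],"claw":0.5}]' 8
python3 - <<'E'
from h import *
s=ctrl.get_state();print(psi(s))
im=cam('top');save(im,'top3.png')
for r in ctrl.outline_of('long_mould','top')[:2]: print(r['bbox'],r['confidence'])
im=cam('wrist');P=cloud(im);k=(P[:,2]>.037)&(P[:,2]<.045)&(P[:,0]<.64)&(P[:,0]>.53)&(P[:,1]<-.13);Q=P[k]
print(len(Q),np.median(Q[:,2]),Q.max(0)); print(cv2.minAreaRect((Q[:,:2]*1000).astype(np.float32)))
E
```

```text
time: 23.3
position: [0.5842, -0.2079, 0.0468]
tool_rot: [2.351, 2.082, 0.0]
ft_force: [-0.9, 0.9, 0.2]
grip_width: 0.743
grip_force: 0.0
83.04722140109304
[404.2, 151.9, 19.4, 28.1] 0.57
18648 0.04174239355022856 [ 0.6258 -0.1496  0.045 ]
((583.9111938476562, -202.40138244628906), (100.47665405273438, 83.09410858154297), 82.94802856445312)
```

```bash
python3 -m inch '[{"slide":[0,0,0],"angular":[0,0,0],"claw":0},{"slide":[0,0,0],"angular":[0,0,0],"claw":0},{"slide":[0,0,0],"angular":[0,0,0],"claw":0},{"slide":[0,0.015,0],"angular":[0,0,0],"claw":0},{"slide":[0,0.03,0],"angular":[0,0,0],"claw":0},{"slide":[0,0.05,0],"angular":[0,0,0],"claw":0},{"slide":[0,0.07,0],"angular":[0,0,0],"claw":0},{"slide":[0,0.085,0],"angular":[0,0,0],"claw":0},{"slide":[0,0.09,0],"angular":[0,0,0],"claw":0},{"slide":[0,0.09,0],"angular":[0,0,0],"claw":0}]' 10
python3 -c "
from h import *
s=ctrl.get_state();d=np.array(s['position'])[:2]-[.6332,-.268];print(psi(s),R.from_euler('z',6.73,degrees=True).apply([*d,0]))"
```

```text
time: 24.45
position: [0.6052, -0.2101, 0.046]
tool_rot: [-2.35, -2.081, 0.003]
ft_force: [-4.4, 1.7, 3.2]
grip_width: 0.64
grip_force: 10.0
83.0598375488154 [-0.0346  0.0542  0.    ]
```

Held and sliding, about 6 mm to go. I ease it in with small steps.

```bash
python3 -m inch '[{"slide":[0,0.006,0],"angular":[0,0,0],"claw":0},{"slide":[0,0.012,0],"angular":[0,0,0],"claw":0},{"slide":[0,0.016,0],"angular":[0,0,0],"claw":0},{"slide":[0,0.016,0],"angular":[0,0,0],"claw":0}]'
python3 -m inch '[{"slide":[0,0.004,0],"angular":[0,0,0],"claw":0},{"slide":[0,0.004,0],"angular":[0,0,0],"claw":0}]'
python3 -m inch '[{"slide":[0,0.004,0],"angular":[0,0,0],"claw":0},{"slide":[0,0.004,0],"angular":[0,0,0],"claw":0}]'
python3 -m inch '[{"slide":[0,0.004,0],"angular":[0,0,0],"claw":0},{"slide":[0,0.004,0],"angular":[0,0,0],"claw":0}]'
```

```text
time: 24.85
position: [0.6091, -0.2106, 0.0461]
tool_rot: [-2.35, -2.082, 0.003]
ft_force: [-4.9, 0.2, 3.3]
grip_width: 0.642
grip_force: 10.0
time: 25.05
position: [0.6102, -0.2107, 0.0461]
tool_rot: [-2.351, -2.082, 0.003]
ft_force: [-5.1, 1.1, 3.2]
grip_width: 0.641
grip_force: 10.0
time: 25.25
position: [0.6113, -0.2108, 0.046]
tool_rot: [-2.351, -2.082, 0.002]
ft_force: [-5.2, 0.0, 3.2]
grip_width: 0.642
grip_force: 10.0
time: 25.45
position: [0.6124, -0.211, 0.046]
tool_rot: [-2.351, -2.082, 0.002]
ft_force: [-5.7, 0.8, 2.4]
grip_width: 0.642
grip_force: 10.0
```

```bash
for k in a; do python3 -m inch '[{"slide":[0,0.004,0],"angular":[0,0,0],"claw":0},{"slide":[0,0.004,0],"angular":[0,0,0],"claw":0}]'; done
python3 -m inch '[{"slide":[0,0.004,0],"angular":[0,0,0],"claw":0},{"slide":[0,0.004,0],"angular":[0,0,0],"claw":0}]'
python3 -m inch '[{"slide":[0,0.004,0],"angular":[0,0,0],"claw":0},{"slide":[0,0.004,0],"angular":[0,0,0],"claw":0}]'
```

```text
time: 25.65
position: [0.6126, -0.211, 0.0461]
tool_rot: [-2.35, -2.081, 0.004]
ft_force: [-7.2, 0.7, 4.8]
grip_width: 0.643
grip_force: 10.0
time: 25.85
position: [0.6127, -0.2111, 0.046]
tool_rot: [-2.349, -2.08, 0.007]
ft_force: [-9.7, 1.9, 7.2]
grip_width: 0.642
grip_force: 10.0
time: 26.05
position: [0.6127, -0.2111, 0.0459]
tool_rot: [-2.348, -2.079, 0.009]
ft_force: [-12.1, 1.8, 9.1]
grip_width: 0.637
grip_force: 10.0
```

```bash
python3 -m inch '[{"slide":[-0.004,-0.004,0],"angular":[0,0,0],"claw":0},{"slide":[-0.008,-0.004,0],"angular":[0,0,0],"claw":0},{"slide":[-0.008,-0.004,0],"angular":[0,0,0],"claw":0}]'
python3 -m inch '[{"slide":[-0.006,0,0],"angular":[0,0,0],"claw":0},{"slide":[-0.008,0,0],"angular":[0,0,0],"claw":0},{"slide":[-0.008,0,0],"angular":[0,0,0],"claw":0}]'
python3 -m inch '[{"slide":[-0.006,0,0],"angular":[0,0,0],"claw":0},{"slide":[-0.008,0,0],"angular":[0,0,0],"claw":0},{"slide":[-0.008,0,0],"angular":[0,0,0],"claw":0}]'
```

```text
time: 26.35
position: [0.6127, -0.2112, 0.0459]
tool_rot: [-2.347, -2.08, 0.004]
ft_force: [-8.7, 4.8, 7.4]
grip_width: 0.639
grip_force: 10.0
time: 26.65
position: [0.6127, -0.2113, 0.0459]
tool_rot: [-2.345, -2.08, 0.001]
ft_force: [-8.5, 6.7, 7.8]
grip_width: 0.645
grip_force: 10.0
time: 26.95
position: [0.6127, -0.2113, 0.0459]
tool_rot: [-2.342, -2.08, -0.002]
ft_force: [-8.5, 10.0, 7.7]
grip_width: 0.64
grip_force: 10.0
```

```bash
python3 -m inch '[{"slide":[0.012,0,0],"angular":[0,0,0],"claw":0},{"slide":[0.012,-0.004,0],"angular":[0,0,0],"claw":0.3},{"slide":[0.012,-0.004,0],"angular":[0,0,0],"claw":0.5},{"slide":[0.012,-0.008,0],"angular":[0,0,0],"claw":0.6},{"slide":[0.012,-0.008,-0.04],"angular":[0,0,0],"claw":0.6},{"slide":[0.012,-0.008,-0.12],"angular":[0,0,0],"claw":0.6},{"slide":[0.012,-0.008,-0.25],"angular":[0,0,0],"claw":0.6},{"slide":[-0.1,-0.008,-0.4],"angular":[0,0,0],"claw":0.6},{"slide":[-0.25,-0.008,-0.55],"angular":[0,0,0],"claw":0.6},{"slide":[-0.4,-0.008,-0.6],"angular":[0,0,0],"claw":0.6}]'
python3 -m inch '[{"slide":[-0.05,0,-0.1],"angular":[0,0,0],"claw":0.6},{"slide":[-0.05,0,-0.2],"angular":[0,0,0],"claw":0.6},{"slide":[-0.05,0,-0.2],"angular":[0,0,0],"claw":0.6},{"slide":[-0.05,0,-0.2],"angular":[0,0,0],"claw":0.6}]'
python3 - <<'E'
from h import *
im=cam('wrist');save(im,'w_fin.png');P=cloud(im)
k=(P[:,2]>.038)&(P[:,2]<.047)&(P[:,0]<.66)&(P[:,0]>.53)&(P[:,1]<-.12)&(P[:,1]>-.3);Q=P[k]
r=cv2.minAreaRect((Q[:,:2]*1000).astype(np.float32));print(r,np.median(Q[:,2]))
k=(abs(P[:,2]-.0334)<.002)&(P[:,0]<.72)&(P[:,0]>.45)&(P[:,1]<-.05)&(P[:,1]>-.33);F=P[k][:,:2]
y=F[F[:,1]>-.14]
d=R.from_euler('z',6.73,degrees=True).apply(np.c_[F-[.6332,-.268],np.zeros(len(F))])
L=d[(d[:,1]>.12)&(d[:,1]<.19)];print('long fence x',np.percentile(L[:,0],[1,99]));
S=d[(d[:,0]<-.07)&(d[:,0]>-.14)];print('short fence y',np.percentile(S[:,1],[1,99]))
print('mould',R.from_euler('z',6.73,degrees=True).apply([r[0][0]/1000-.6332,r[0][1]/1000+.268,0]))
q=d[(d[:,1]>.12)&(d[:,1]<.19)]
ys=np.arange(.12,.19,.005);print('fence yaw resid deg',np.degrees(np.polyfit(ys,[np.percentile(q[abs(q[:,1]-v)<.003,0],3) for v in ys],1)[0]))
E
```

```text
time: 27.95
position: [0.603, -0.3171, 0.2022]
tool_rot: [2.344, 2.08, 0.006]
ft_force: [1.1, -1.2, -0.6]
grip_width: 0.798
grip_force: 0.0
time: 28.35
position: [0.5996, -0.3288, 0.2474]
tool_rot: [2.35, 2.081, 0.002]
ft_force: [-0.0, 0.4, -0.8]
grip_width: 0.8
grip_force: 0.0
((616.0628662109375, -213.71881103515625), (103.65249633789062, 65.45063781738281), 83.15790557861328) 0.04169806626048794Traceback (most recent call last):
  File "<stdin>", line 8, in <module>
    return _quantile_unchecked(
        a, q, axis, out, overwrite_input, method, keepdims, weights)
    return _ureduce(a,
                    func=_quantile_ureduce_func,
    ...<5 lines>...
                    overwrite_input=overwrite_input,
                    method=method)
    r = func(a, **kwargs)
    result = _quantile(arr,
                       quantiles=q,
    ...<2 lines>...
                       out=out,
                       weights=wgt)
    slices_having_nans = np.isnan(arr[-1, ...])
                                  ~~~^^^^^^^^^
IndexError: index -1 is out of bounds for axis 0 with size 0
```

View pics/w_fin.png

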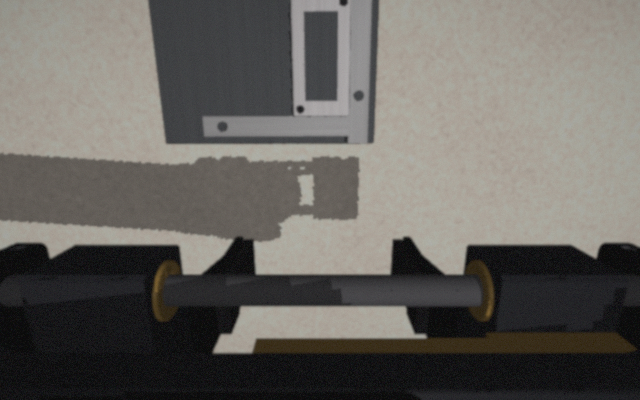

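The wrist view shows the mould at (322,58), flush along the long fence (column 350) and on the short fence (row 115), recess up. I take one more numeric check with the full mould in view.

```bash
python3 -m inch '[{"slide":[0.1,0,-0.1],"angular":[0,0,0],"claw":0.6},{"slide":[0.2,0,-0.15],"angular":[0,0,0],"claw":0.6},{"slide":[0.2,0,-0.15],"angular":[0,0,0],"claw":0.6},{"slide":[0.2,0,-0.15],"angular":[0,0,0],"claw":0.6}]'
python3 - <<'E'
from h import *
im=cam('wrist');P=cloud(im)
D=R.from_euler('z',6.73,degrees=True).apply(P-[.6332,-.268,0])
box=(D[:,0]>-.16)&(D[:,0]<.03)&(D[:,1]>-.03)&(D[:,1]<.2)
k=box&(D[:,2]>.0395)&(D[:,2]<.045);Q=D[k][:,:2]
r=cv2.minAreaRect((Q*1000).astype(np.float32));print('mould rect',r)
print('pct',np.percentile(Q,[.5,99.5],axis=0))
F=D[box&(abs(D[:,2]-.0335)<.0025)]
L=F[(F[:,1]>.125)&(F[:,1]<.19)&(F[:,0]>-.01)];S=F[(F[:,0]<-.07)&(F[:,0]>-.14)&(F[:,1]<.01)]
for n,A,i in(('long x',L,0),('short y',S,1)):
    if len(A): print(n,np.percentile(A[:,i],[1,99]),len(A))
# side lines of mould: angle from long edge samples
ys=np.arange(.01,.1,.005)
for f,n in((.99,'fence side'),(.01,'free side')):
    e=[np.quantile(Q[abs(Q[:,1]-v)<.003,0],f) for v in ys if (abs(Q[:,1]-v)<.003).sum()>5]
    print(n,np.median(e),'slope rad',np.polyfit(ys[:len(e)],e,1)[0])
im=cam('top')
for q in('jar','square_mould','round_mould'):
    for r in ctrl.find_in(q,'top')[:3]: print(q,np.round(r['bbox']),round(r['confidence'],2))
print(atz(im,[(356,220)],.06))
E
```

```text
time: 28.8
position: [0.605, -0.2783, 0.2832]
tool_rot: [-2.35, -2.085, 0.002]
ft_force: [-0.0, -1.2, 0.1]
grip_width: 0.8
grip_force: 0.0
mould rect ((-66.53446197509766, 51.41139602661133), (134.1117706298828, 114.03656768798828), 1.1333657503128052)
pct [[-0.0557  0.0001]
 [-0.0005  0.1086]]
long x [0.0001 0.0198] 828
short y [-0.02   -0.0008] 954
fence side -0.0008815971162616953 slope rad 0.005128489788525491
free side -0.05537609758456943 slope rad 0.0036239420166823627
jar [352. 226.  25.  24.] 0.68
square_mould [166. 320.  31.  29.] 0.75
square_mould [260. 130.  26.  21.] 0.54
round_mould [409. 167.  84.  90.] 0.58
[[ 0.4206 -0.0188  0.06  ]]
```

```bash
python3 -c "
from bench import ctrl
print(ctrl.close_job())"
```

```text
the job is handed in; nothing more can be done
None
```

I handed the job in at about 29 s. By my last measurement, the long mould lies recess up, within about 1 mm of both fences and parallel to the long one within about 0.005 rad. The jar has not moved and the square mould is still on the turntable. The round mould stood under the guard when last seen before the lift, but the final check did not pick it up.

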